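Peel the top bead tray off a clinging stack

TASK

Slide the keeper plate straight up out of the slotted posts by its top rail and stand it in the empty wooden rack. Then take the top tray by its corner lug and peel it: raise that corner first, while the opposite corner stays seated, until the clinging tray lets go, leaving the tray beneath in its place. Present the top tray level over the round felt pad, about 15 cm above it, and finish still holding it there; leave the other things on the bench alone.

Things in the scene. Friction and masses are not known exactly. Their poses are not given: they have to be found in the camera images.
- stand: Fixed stacking stand. Dark wooden plinth 166 x 150 x 20 mm with a bottom tray fixed on it and, on its +x side, two aluminium posts 55 mm high with facing grooves in which the keeper stands. Origin on the bench under the centre of the stack, z up. The stack's tray sides lie along the stand's x and y.
- tray_top: The uppermost grey formed tray, loose, 0.09-0.17 kg, 130 mm square. Origin at the centre of its underside, z up; starts 40 mm above the bench, axes as the stand's. Foot 108 mm square to z = 4 mm, flange 130 mm square z = 4-8 mm, rim 6 mm wide up to z = 14 mm. An upright lug stands just outside its (+x, +y) corner. Near the opposite corner it clings to tray_next.
- tray_lug (a point): Grip point on the top tray's lug, 27 mm above the tray's underside, 110 mm from the tray's centre along its (+x, +y) diagonal. The lug is 12 mm thick across the diagonal, 24 mm long along it, and stands from z = 4 to 38 mm of the tray (24 mm above the rim). Axes as tray_top's.
- tray_far_corner (a point): Top tray's corner opposite the lug, (-65, -65, 4) mm in its frame: underside of the flange, resting on the rim below, 44 mm above the bench at the start. The tray clings 23 mm inward of this corner with about 6 N until it is 4 mm apart there. Lifted level, it carries tray_next along; turned up about this corner to a slope of 0.25 rad or more, it peels off.
- tray_next: The tray beneath, a like tray of 0.34 kg with spring pads in its recess that grip the upper one, loose in the stand, not clinging to it; origin at the centre of its underside, 30 mm above the bench. Its own lug stands at the (-x, +y) corner of the stack. It must stay where it is.
- keeper: Loose aluminium plate, 0.09 kg, upright: 80 mm wide (y), 5 mm thick (x), 75 mm high. Origin at the centre of its lower edge, z up; starts in the post grooves (1.5 mm play each side), 20 mm above the bench, 78 mm from the stack's centre to the stand's +x, axes parallel to it; free after 35 mm of rise. A lip 40 mm wide (z = 37-41 mm) reaches 20 mm to -x over the top tray's rim.
- keeper_rail (a point): Middle of the keeper's top rail, 62 mm above its lower edge. The rail is 10 mm thick (keeper's x), 60 mm wide (y), from z = 49 to 75 mm.
- rack: Fixed empty light-wood parking rack, an open box 122 mm long (its y), 32 mm wide (its x), 35 mm high, walls and floor 6 mm, so inside 110 x 20 mm and 29 mm deep. Origin under its centre on the bench. The keeper stands in it upright or leaning, either way round, its lip above the rack's rim.
- pad: Fixed round grey felt pad, 130 mm across, 5 mm thick, flat on the bench; origin at the centre of its underside.
- bead_jar: bystander: glass bead jar, 48 mm across, 60 mm high; origin centre of underside
- bowl: bystander: small steel bowl, 72 mm across, 34 mm high; origin centre of underside
- tin: bystander: low aluminium tin, 54 mm across, 35 mm high; origin centre of underside
- marver: bystander: dark slab 70 x 45 x 16 mm; origin centre of underside
- water_cup: bystander: white cup, 64 mm across, 75 mm high; origin centre of underside
- bead_paddle: bystander: flat paddle, 170 mm long, lying on the bench
- brush: bystander: brush, 150 mm long, lying on the bench
Mind the look-alikes: they are no part of the job. Leave any yellow look-alike of the tray_top alone.

How it is judged:
On the way, in this order (a step that is already met when the one before it is completed fails the run):
1. the keeper plate is out of the posts and stands released in the rack, the stack still undisturbed (x of keeper in the frame of rack between -0.018 and 0.018 m and y of keeper in the frame of rack between -0.03 and 0.03 m and z of keeper in the frame of rack below 0.016 m and angle between keeper's own z axis and vertical below 0.65 rad and contact force between keeper and the fingers below 0.1 N and distance of tray_next from where it was at the start of the episode below 0.012 m and angle between each of tray_next, tray_top's own z axis and vertical below 0.05 rad and distance of tray_top from where it was at the start of the episode below 0.01 m), for 0.2 s.
2. the top tray is raised by its lug corner, with the opposite corner still seated (angle between tray_top's own z axis and vertical above 0.1 rad and z of tray_far_corner in the frame of stand below 0.052 m and z of tray_lug in the frame of stand above 0.08 m and horizontal distance between tray_far_corner and stand below 0.105 m and distance of tray_next from where it was at the start of the episode below 0.012 m and angle between tray_next's own z axis and vertical below 0.05 rad), for 0.1 s.
At the end, for the whole second after the job is handed in: Top tray held still by the fingers alone: centre within 40 mm of the pad's in plan, underside 100-220 mm above the bench, level within 0.22 rad. Keeper released in the rack (18 mm across, 30 mm along, foot under 16 mm high, lean under 0.65 rad). Tray beneath moved under 12 mm, tilted under 0.05 rad (horizontal distance between tray_top and pad below 0.04 m and height (world z) of tray_top between 0.1 and 0.22 m and angle between tray_top's own z axis and vertical below 0.22 rad and linear speed of tray_top below 0.03 m/s and contact force between tray_top and the fingers above 1 N and contact force between tray_top and tray_next below 0.1 N and contact force between tray_top and keeper below 0.1 N and contact force between tray_top and rack below 0.1 N and x of keeper in the frame of rack between -0.018 and 0.018 m and y of keeper in the frame of rack between -0.03 and 0.03 m and z of keeper in the frame of rack below 0.016 m and angle between keeper's own z axis and vertical below 0.65 rad and contact force between keeper and the fingers below 0.1 N and distance of tray_next from where it was at the start of the episode below 0.012 m and angle between tray_next's own z axis and vertical below 0.05 rad); the arm keeps its last pose, push and grip.
It fails at once if the tray beneath is carried up or shoved from its place (distance of tray_next from where it was at the start of the episode above 0.02 m or angle between tray_next's own z axis and vertical above 0.15 rad).
It fails at once if a bystander is disturbed by more than 30 mm (distance of any of bead_jar, bowl, tin, marver, water_cup, bead_paddle, brush from where it was at the start of the episode above 0.03 m).
It also fails if it takes over 51 s, if anything falls off the work surface, if the arm or the gripper's body presses on something with over 40 N, if the wrist force passes 120 N, or if a joint passes its speed limit or range.

ROBOT

A 6-joint arm with a two-finger parallel gripper is mounted at the origin on the work surface. World frame = base frame: x ahead of the robot, y to its left, z up, the work surface at z = 0. Lengths are in m, angles in rad, forces in N, time in s.
With the tool pointing down it reaches from about 0.35 to 0.725 m from the base axis. Payload 4.3 kg.
Tool frame: the origin (TCP) lies midway between the tips of the shut fingers; the grasp point (between the pads) lies 19 mm behind it; y points along the fingers, z is the direction in which the jaws open and shut, and the axes are right-handed (so a half turn about y gives the same grasp; the last joint's range is limited). The gripper opens to 85 mm and grips with 20 to 120 N. Pads are 22 mm wide; open, the fingers measure 114 mm over their backs; the gripper's body (76 mm by 85 mm) begins 54 mm behind the grasp point. The pads swing forward as they close: fully open they stand 13 mm farther back than shut.
Start: joints at [1.111, 0.377, 0.081, 1.274, 0, 1.46], TCP at [0.197, 0.54, 0.231] pointing down, gripper open.
Joint ranges: [-2.72, 2.72], [-0.84, 1.66], [-1.02, 1.22], [-1.77, 2.12], [-1.37, 1.28], [-3.14, 3.14]. Speed limits (rad/s): [2.57, 2.57, 3.14, 3.14, 3.14, 3.14].

INTERFACE

Orientations are given as a unit quaternion [w, x, y, z].
In Python, from plant import observe, camera, camera_model, close_job gives the robot as it stands. The module is installed in compiled form; this text tells all that it offers.
- The arm moves only by the tool arm_command, never from a script. Its argument "series" is a list of rows, each a list of 3 entries, a list of its own where there are three numbers: the shift along the tool's x, y, z in m, then the turn, a rotation vector about the tool's x, y, z in degrees, then the finger opening in m, from 0 to 0.0854. A call has 1 to 12 rows; each row shifts and turns the commanded pose from where the row before left it, along the tool's axes as they then stand; what a row does not reach is not made up. A row lasts 1/10 s, in which the tool goes at most 50 mm and 8.59 degrees, less where a joint would pass 70% of its speed; a pose out of reach is approached as far as the arm can. A call with a gripper value outside its range is refused whole. The fingers move at their own pace and stop on an object; the grip force is fixed at half the most. Time passes only in rows, so rows that do not move let the fingers close. It gives the time, the measured TCP pose, the force and the opening at its end, in the units of the state.
- observe(): the state, without advancing time (a new reading comes with each control period).
- camera(name): name is "scene" or "top" or "wrist"; returns the picture (420x560x3 uint8, blue, green, red); there is no depth.
- camera_model(name): a dict with "fovy" (degrees; the focal length in pixels is half the picture's height over the tangent of half this angle, whatever the lens; pixels are square), "cx", "cy" (the principal point, pixels), "k1" (the pictures are not rectified: a ray, as slopes to the right and down, at radius r is drawn at 1 + k1 r^2 times it, then the intrinsics apply), "pose" (4x4, takes a point from camera to world coordinates). Camera axes: x right, y down, z forward; pixel columns grow to the right and rows downward; lengths in m; the calibration is good to about 2 mm. A picture is of the moment at which its call begins: read the wrist's pose just before it. camera_model takes no time and is no camera call; for the wrist camera it gives the pose at the moment of the call.
- close_job(): hands the job in, once; it reports no verdict.
The state is a dict: "clock": time; "qpos": joint angles; "qvel": joint speeds; "effort": joint torques, N m; "tool_pos": TCP position; "tool_rot": TCP orientation; "wrist_force": force on the tool from outside, world axes, zero at the start; "ft_torque": the same for the moment, N m; "gripper_width": finger opening in m.
Only numpy, scipy, OpenCV 4.12 (cv2) and the standard library are available. Lean on these libraries where they do the work, as an engineer would, in place of code of your own. Each camera call takes 0.05 s, during which the arm holds its last target.

## Working session

There is one attempt and no reset: what is moved stays moved. The work goes in short steps, Python scripts to look and compute and a tool call to move; the robot and the scene stay as the last step left them, time stands still between calls to the robot, and variables do not carry over. Pictures are saved under pics/ and viewed, and the job is handed in when it is done.

Besides the shell and the picture viewer there is one more tool, called after ">>>" as name([rows], argument=value, ...), one row to a line, values as JSON. arm_command: Moves the arm, as the interface text tells. Its arguments: {"type":"object","properties":{"series":{"type":"array"}},"required":["series"]}

```bash
mkdir -p pics; python3 - <<'E'
from plant import *
import cv2
print(observe())
for n in ("scene","top"):
    print(n,camera_model(n)); cv2.imwrite(f"pics/{n}0.png",camera(n))
E
```

```text
{'clock': 0.0, 'qpos': array([1.11069574e+00, 3.78066887e-01, 7.96518848e-02, 1.27439950e+00,
       3.04169120e-06, 1.46048539e+00]), 'qvel': array([ 2.20309355e-04,  5.27766776e-04, -4.47458176e-04, -9.77591406e-04,
       -1.65242244e-03,  9.47267953e-06]), 'effort': array([ 1.39388335e-04, -4.63603950e+01,  2.69876933e+01,  2.08652532e-02,
       -2.12358491e-04, -1.04445979e-05]), 'tool_pos': array([0.19676436, 0.53960072, 0.23036875]), 'tool_rot': array([-0.695635  ,  0.69700381, -0.12324154,  0.12283796]), 'wrist_force': array([0.37570896, 0.4172866 , 0.29664443]), 'ft_torque': array([ 0.02228396, -0.06280652, -0.01648007]), 'gripper_width': 0.08549039372337433}
scene {'fovy': 54.0266754697752, 'cx': 281.0341367319579, 'cy': 207.93129885995805, 'k1': -0.07767346952100163, 'pose': array([[-0.47859239,  0.51096335, -0.71404886,  1.19365685],
       [ 0.87784744,  0.29535758, -0.3770249 ,  0.36516011],
       [ 0.01825384, -0.80726721, -0.58990376,  0.71600837],
       [ 0.        ,  0.        ,  0.        ,  1.        ]])}
top {'fovy': 43.98070582454671, 'cx': 279.8181197843582, 'cy': 209.80095922984012, 'k1': -0.010831143931039375, 'pose': array([[-0.03181625, -0.97889212,  0.20188594,  0.17503198],
       [-0.99948906,  0.03054283, -0.00942049,  0.00620453],
       [ 0.00305548, -0.20208252, -0.97936373,  1.42300692],
       [ 0.        ,  0.        ,  0.        ,  1.        ]])}
```

View pics/scene0.png

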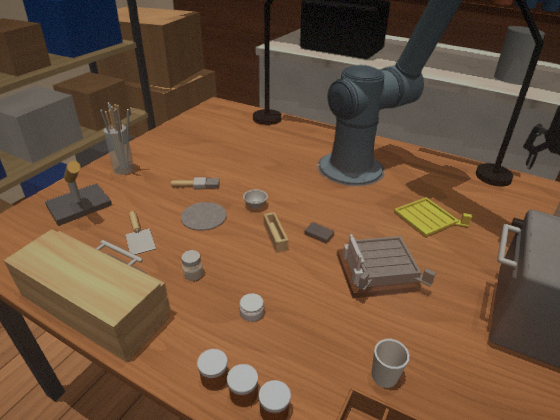

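View pics/top0.png

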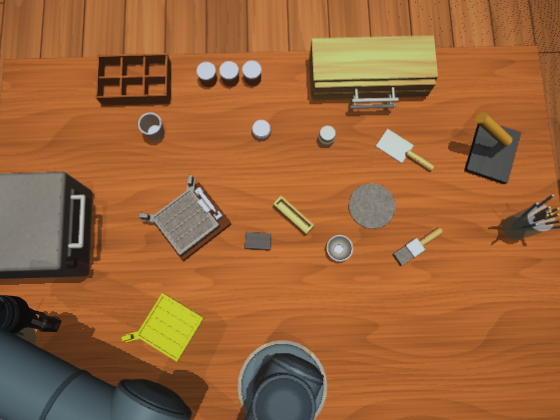

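The scene picture shows the grey stack at (382,262), keeper at (355,255), light-wood rack at (276,232), pad at (204,216) and yellow look-alike at (428,216). In the top view these are the stack (187,222), keeper (208,203), rack (293,215), pad (372,205) and yellow tray (170,327). I'll look at close crops.

```bash
python3 - <<'E'
import cv2,numpy as np
t=cv2.imread("pics/top0.png"); s=cv2.imread("pics/scene0.png")
a=cv2.resize(t[165:270,130:240],None,fx=5,fy=5,interpolation=cv2.INTER_CUBIC)
b=cv2.resize(t[180:250,260,None] if 0 else t[185:245,260:405],None,fx=5,fy=5,interpolation=cv2.INTER_CUBIC)
c=cv2.resize(s[200:310,330:440],None,fx=5,fy=5,interpolation=cv2.INTER_CUBIC)
for n,i in(("ca",a),("cb",b),("cc",c)): cv2.imwrite(f"pics/{n}.png",i)
E
```

```text
(no output)
```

View pics/ca.png

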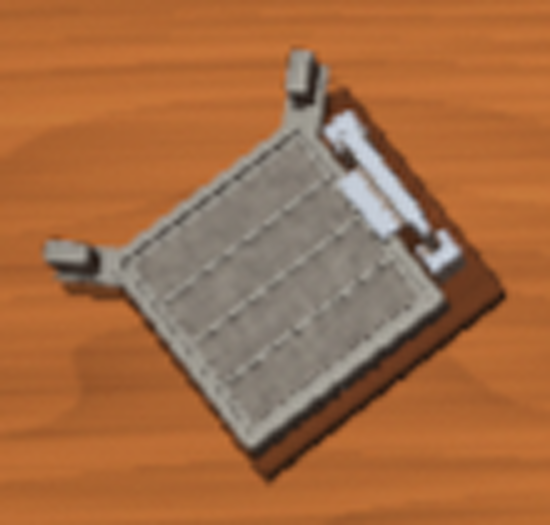

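View pics/cb.png

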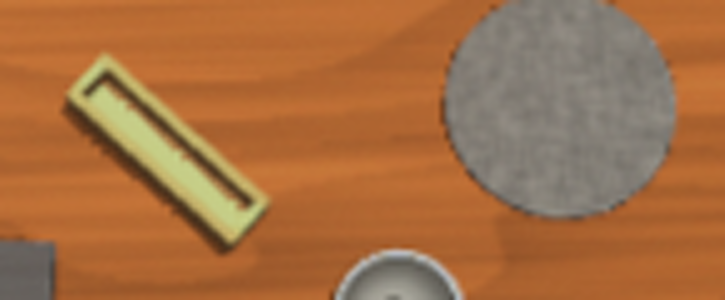

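View pics/cc.png

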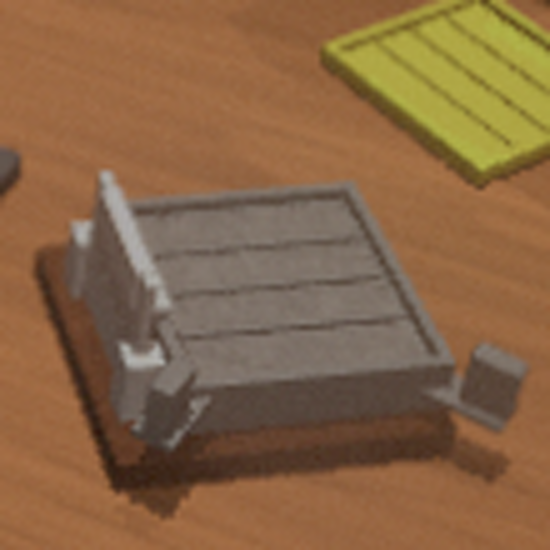

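```bash
cat > h.py <<'E'
import numpy as np, cv2
from plant import *
def ray(m,u,v):
    f=210/np.tan(np.radians(m["fovy"])/2)
    d=np.array([(u-m["cx"])/f,(v-m["cy"])/f])
    p=cv2.undistortPoints(np.array([[d]]),np.eye(3),np.array([m["k1"],0,0,0,0.]))[0,0]
    P=m["pose"]; return P[:3,3],P[:3,:3]@np.array([p[0],p[1],1])
def on(m,u,v,z):
    o,d=ray(m,u,v); return o+d*(z-o[2])/d[2]
def proj(m,X):
    f=210/np.tan(np.radians(m["fovy"])/2); P=m["pose"]
    c=P[:3,:3].T@(np.asarray(X)-P[:3,3]); s=c[:2]/c[2]; s=s*(1+m["k1"]*s@s)
    return s*f+[m["cx"],m["cy"]]
E
python3 - <<'E'
from h import *
m=camera_model("top")
cr=lambda x,y,ox,oy:((x+.5)/5-.5+ox,(y+.5)/5-.5+oy)
print("tray rim")
P=[on(m,*cr(x,y,130,165),.054) for x,y in((118,258),(300,130),(443,300),(253,442))]
for p in P: print(p.round(4))
for i in range(4): 
  d=P[(i+1)%4]-P[i]; print(np.linalg.norm(d).round(4),np.degrees(np.arctan2(d[1],d[0])).round(1))
print("centre",np.mean(P,0))
print("lug top",on(m,*cr(302,68,130,165),.078),"next lug",on(m,*cr(68,252,130,165),.068))
print("keeper top ends",on(m,*cr(352,125,130,165),.095),on(m,*cr(430,225,130,165),.095))
im=cv2.imread("pics/top0.png"); hsv=cv2.cvtColor(im,cv2.COLOR_BGR2HSV)
# rack: yellowish light wood
mk=cv2.inRange(hsv,(20,60,120),(35,255,255)); mk[:185]=0;mk[245:]=0;mk[:,:260]=0;mk[:,325:]=0
pts=cv2.findNonZero(mk); 
c,_=cv2.findContours(cv2.morphologyEx(mk,cv2.MORPH_CLOSE,np.ones((5,5))),cv2.RETR_EXTERNAL,cv2.CHAIN_APPROX_NONE)
c=max(c,key=cv2.contourArea); r=cv2.minAreaRect(c);print(r)
B=[on(m,u,v,.035) for u,v in cv2.boxPoints(r)]
for i in range(4):
  d=B[(i+1)%4]-B[i]; print(B[i].round(4),np.linalg.norm(d).round(4),np.degrees(np.arctan2(d[1],d[0])).round(1))
print("rack c",np.mean(B,0))
# corners by eye
R=[on(m,*cr(x,y,260,185),.035) for x,y in((66,93),(105,53),(270,203),(228,250))]
print([p.round(4) for p in R],np.mean(R,0))
mk=cv2.inRange(hsv,(0,0,60),(180,60,200)); mk[:180]=0;mk[232:]=0;mk[:,:345]=0;mk[:,400:]=0
c,_=cv2.findContours(mk,cv2.RETR_EXTERNAL,cv2.CHAIN_APPROX_NONE);c=max(c,key=cv2.contourArea)
e=cv2.fitEllipse(c);print("pad",e,on(m,*e[0],.005), on(m,e[0][0]-e[1][0]/2,e[0][1],.005),on(m,e[0][0]+e[1][0]/2,e[0][1],.005))
E
```

```text
tray rim
[0.4503 0.3329 0.054 ]
[0.5179 0.2356 0.054 ]
[0.422  0.1589 0.054 ]
[0.349  0.2599 0.054 ]
0.1185 -55.2
0.1228 -141.4
0.1246 125.9
0.1249 35.8
centre [0.43480382 0.24679262 0.054     ]
lug top [0.5460195  0.23058068 0.078     ] next lug [0.45157791 0.35615505 0.068     ]
keeper top ends [0.50951008 0.20137403 0.095     ] [0.45454343 0.16076256 0.095     ]
((293.0994873046875, 214.38954162597656), (44.82063674926758, 11.744046211242676), 41.987213134765625)
[0.4786 0.0123 0.035 ] 0.0326 -43.0
[ 0.5024 -0.01    0.035 ] 0.1229 -134.6
[ 0.4162 -0.0975  0.035 ] 0.0322 136.2
[ 0.393  -0.0752  0.035 ] 0.1224 45.6
rack c [ 0.44755835 -0.04262369  0.035     ]
[array([0.4802, 0.0114, 0.035 ]), array([ 0.5019, -0.0106,  0.035 ]), array([ 0.4157, -0.0973,  0.035 ]), array([ 0.3907, -0.0735,  0.035 ])] [ 0.44712972 -0.04247216  0.035     ]
pad ((371.57586669921875, 205.66481018066406), (43.1992073059082, 44.98591995239258), 111.54032897949219) [ 0.47113476 -0.26381489  0.005     ] [ 0.47301352 -0.20349886  0.005     ] [ 0.46925506 -0.32417548  0.005     ]
```

Candidates for the top tray are the upper grey tray (187,222) and the yellow one (170,327); I choose the grey one in the stand. Lugs are at (190,182), which is the (+x,+y) corner beside the keeper and so belongs to tray_top, and at (145,217), which is the next tray's. The only light-wood open rack is at (293,215). Rack (122x32) and pad sizes agree with the description. Next I go above the keeper and check with the wrist camera.

```bash
cat >> h.py <<'E'
from scipy.spatial.transform import Rotation as Ro
def state():
    s=observe(); q=s["tool_rot"]; return s,s["tool_pos"],Ro.from_quat([q[1],q[2],q[3],q[0]])
def target(zyaw):  # tool y down, tool z horizontal at world yaw (deg)
    a=np.radians(zyaw); z=np.array([np.cos(a),np.sin(a),0]); y=np.array([0,0,-1.]); x=np.cross(y,z)
    return Ro.from_matrix(np.stack([x,y,z],1))
def delta(pos,R,show=True):
    s,p,R0=state()
    rv=(R0.inv()*R).as_rotvec(degrees=True)
    print("t",s["clock"],"p",p.round(4),"turn(tool)",rv.round(2),"shift now axes mm",(R0.inv().apply(np.array(pos)-p)*1e3).round(1),"shift after-turn axes mm",(R.inv().apply(np.array(pos)-p)*1e3).round(1),"w",round(s["gripper_width"],4),"F",s["wrist_force"].round(1))
E
python3 - <<'E'
from h import *
s,p,R=state(); print(R.as_matrix().round(3))
C=np.array([.435,.247])
for y in(-54,126):
    delta([.4815,.1825,.20],target(y))
E
```

```text
[[ 0.939 -0.001  0.343]
 [-0.343 -0.002  0.939]
 [-0.    -1.    -0.002]]
t 0.1 p [0.1968 0.5397 0.2305] turn(tool) [7.0000e-02 1.2396e+02 1.1000e-01] shift now axes mm [ 389.9   30.8 -237.9] shift after-turn axes mm [-20.4  30.5 456.3] w 0.0854 F [-0.1  0.4 -0.7]
t 0.1 p [0.1968 0.5397 0.2305] turn(tool) [  0.09 -56.04  -0.06] shift now axes mm [ 389.9   30.8 -237.9] shift after-turn axes mm [  20.4   30.5 -456.3] w 0.0854 F [-0.1  0.4 -0.7]
```

>>> arm_command([
  [[0.0325, 0.0025, -0.0198], [0, 0, 0], 0.085],
  [[0.0325, 0.0025, -0.0198], [0, 0, 0], 0.085],
  [[0.0325, 0.0025, -0.0198], [0, 0, 0], 0.085],
  [[0.0325, 0.0025, -0.0198], [0, 0, 0], 0.085],
  [[0.0325, 0.0025, -0.0198], [0, 0, 0], 0.085],
  [[0.0325, 0.0025, -0.0198], [0, 0, 0], 0.085],
  [[0.0325, 0.0025, -0.0198], [0, 0, 0], 0.085],
  [[0.0325, 0.0025, -0.0198], [0, 0, 0], 0.085],
  [[0.0325, 0.0025, -0.0198], [0, 0, 0], 0.085],
  [[0.0325, 0.0025, -0.0198], [0, 0, 0], 0.085],
  [[0.0325, 0.0025, -0.0198], [0, 0, 0], 0.085],
  [[0.0325, 0.0025, -0.0198], [0, 0, 0], 0.085],
])

```text
clock: 1.3
tool_pos: [0.4825, 0.1819, 0.2008]
tool_rot: [-0.696, 0.696, -0.123, 0.123]
wrist_force: [0.0, 0.3, 0.1]
gripper_width: 0.0849
```

>>> arm_command([
  [[0, 0, 0], [0, -7, 0], 0.085],
  [[0, 0, 0], [0, -7, 0], 0.085],
  [[0, 0, 0], [0, -7, 0], 0.085],
  [[0, 0, 0], [0, -7, 0], 0.085],
  [[0, 0, 0], [0, -7, 0], 0.085],
  [[0, 0, 0], [0, -7, 0], 0.085],
  [[0, 0, 0], [0, -7, 0], 0.085],
  [[0, 0, 0], [0, -7, 0], 0.085],
  [[0, 0, 0], [0, 0, 0], 0.085],
])

```text
clock: 2.2
tool_pos: [0.4816, 0.1832, 0.2009]
tool_rot: [0.673, -0.673, -0.218, 0.219]
wrist_force: [0.3, 0.2, 0.4]
gripper_width: 0.085
```

```bash
python3 - <<'E'
from h import *
print(state()[0]["qpos"].round(3)); delta([.4815,.1825,.20],target(126))
m=camera_model("wrist"); print(m); im=camera("wrist"); np.save("w1.npy",m,allow_pickle=True); cv2.imwrite("pics/w1.png",im)
E
```

```text
[ 0.24   0.268 -0.152  1.152  0.    -0.387]
t 2.2 p [0.4816 0.1832 0.2009] turn(tool) [-0.03 -0.06 -0.05] shift now axes mm [-0.5  0.9 -0.5] shift after-turn axes mm [-0.5  0.9 -0.5] w 0.085 F [0.3 0.2 0.4]
{'fovy': 64.57807632073391, 'cx': 277.5186039000728, 'cy': 211.6847864191181, 'k1': -0.020448057008117793, 'pose': array([[-5.86719727e-01,  7.81775268e-01,  2.11157271e-01,
         4.27092666e-01],
       [ 8.09790031e-01,  5.66337976e-01,  1.53301673e-01,
         1.42863370e-01],
       [ 2.61074944e-04,  2.60938169e-01, -9.65355481e-01,
         3.43330156e-01],
       [ 0.00000000e+00,  0.00000000e+00,  0.00000000e+00,
         1.00000000e+00]])}
```

View pics/w1.png

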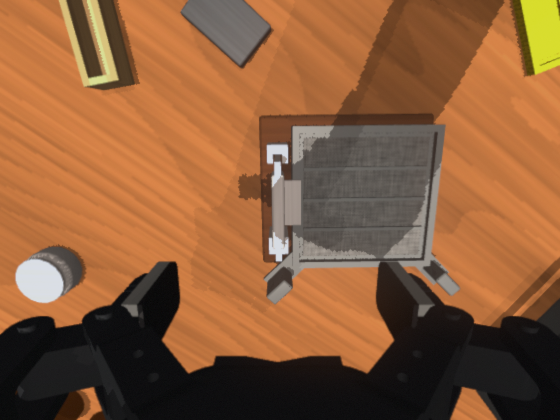

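The wrist view shows the stack square to the tool: keeper rail (278,210), lip (292,202), tray lug (280,285), next tray's lug (440,275). I'll enlarge it to read corners.

```bash
python3 - <<'E'
import cv2
w=cv2.imread("pics/w1.png")
cv2.imwrite("pics/w1c.png",cv2.resize(w[105:305,250:470],None,fx=3,fy=3,interpolation=cv2.INTER_CUBIC))
E
```

```text
(no output)
```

View pics/w1c.png

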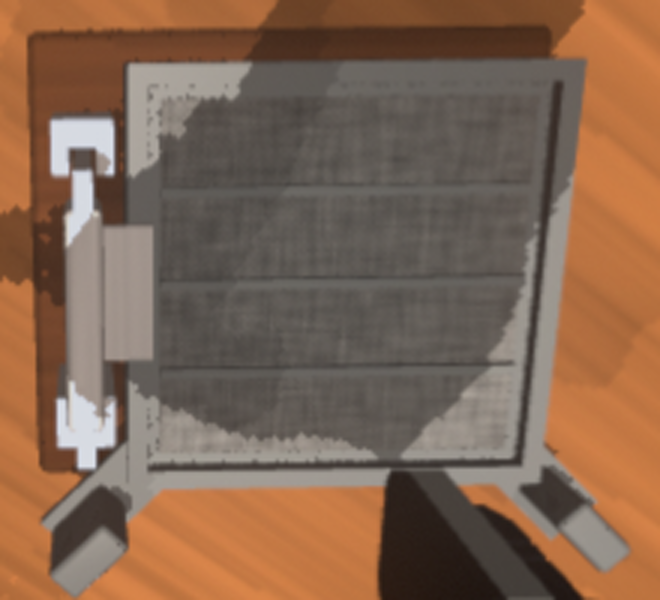

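```bash
python3 - <<'E'
from h import *
m=np.load("w1.npy",allow_pickle=True).item()
cr=lambda x,y:((x+.5)/3-.5+250,(y+.5)/3-.5+105)
P=[on(m,*cr(x,y),.054) for x,y in((127,62),(585,60),(541,485),(131,489))]
print("c",np.mean(P,0).round(4))
for i in range(4):
  d=P[(i+1)%4]-P[i]; print(P[i].round(4),np.linalg.norm(d).round(4),np.degrees(np.arctan2(d[1],d[0])).round(1))
# rail top z .095: corners
K=[on(m,*cr(x,y),.095) for x,y in((66,213),(101,213),(103,430),(68,430))]
print([k.round(4) for k in K],np.mean(K,0),[np.linalg.norm(K[i]-K[i-1]).round(4) for i in range(4)])
L=[on(m,*cr(x,y),.078) for x,y in((50,572),(104,527),(127,548),(77,596))]
print([k.round(4) for k in L],np.mean(L,0),[np.linalg.norm(L[i]-L[i-1]).round(4) for i in range(4)])
c=np.mean(P,0); d=np.mean(K,0)-c; print("keeper off",np.linalg.norm(d[:2]),np.degrees(np.arctan2(d[1],d[0])))
d=np.mean(L,0)-c; print("lug off",np.linalg.norm(d[:2]),np.degrees(np.arctan2(d[1],d[0])))
E
```

```text
c [0.4356 0.2459 0.054 ]
[0.4221 0.1544 0.054 ] 0.1295 126.3
[0.3454 0.2587 0.054 ] 0.1302 37.2
[0.449  0.3375 0.054 ] 0.1297 -53.6
[0.526  0.2331 0.054 ] 0.1303 -142.9
[array([0.4613, 0.1623, 0.095 ]), array([0.4561, 0.1694, 0.095 ]), array([0.5027, 0.2041, 0.095 ]), array([0.5081, 0.1966, 0.095 ])] [0.4820522  0.18307407 0.095     ] [np.float64(0.0581), np.float64(0.0088), np.float64(0.0581), np.float64(0.0093)]
[array([0.5533, 0.2221, 0.078 ]), array([0.5321, 0.2264, 0.078 ]), array([0.5336, 0.2359, 0.078 ]), array([0.5551, 0.2333, 0.078 ])] [0.54353901 0.22943474 0.078     ] [np.float64(0.0113), np.float64(0.0216), np.float64(0.0096), np.float64(0.0216)]
keeper off 0.07814448136463886 -53.546525114060444
lug off 0.10917108585598236 -8.689768009036793
```

Measured sizes (130x130 tray, 60x10 rail, 78.1 mm keeper offset, 110 mm lug offset) match. Stack centre is (.4356,.2459), yaw about -53.3°. Descending to the rail.

>>> arm_command([
  [[-0.0005, 0.025, 0], [0, 0.6, 0], 0.07],
  [[0, 0.035, 0], [0, 0, 0], 0.06],
  [[0, 0.035, 0], [0, 0, 0], 0.05],
  [[0, 0.025, 0], [0, 0, 0], 0.045],
  [[0, 0.014, 0], [0, 0, 0], 0.04],
  [[0, 0, 0], [0, 0, 0], 0.04],
  [[0, 0, 0], [0, 0, 0], 0.04],
])

```text
clock: 2.95
tool_pos: [0.4816, 0.1831, 0.0675]
tool_rot: [0.674, -0.674, -0.214, 0.214]
wrist_force: [-0.1, -1.8, -0.1]
gripper_width: 0.0399
```

```bash
python3 - <<'E'
from h import *
delta([.4821,.1832,.066],target(126.7))
cv2.imwrite("pics/w2.png",camera("wrist"));cv2.imwrite("pics/s2.png",cv2.resize(camera("scene")[180:310,310:460],None,fx=4,fy=4))
E
```

```text
t 2.95 p [0.4816 0.1831 0.0675] turn(tool) [-0.01 -1.41 -0.02] shift now axes mm [ 0.5  1.5 -0.2] shift after-turn axes mm [ 0.5  1.5 -0.2] w 0.0399 F [-0.1 -1.8 -0.1]
```

View pics/w2.png

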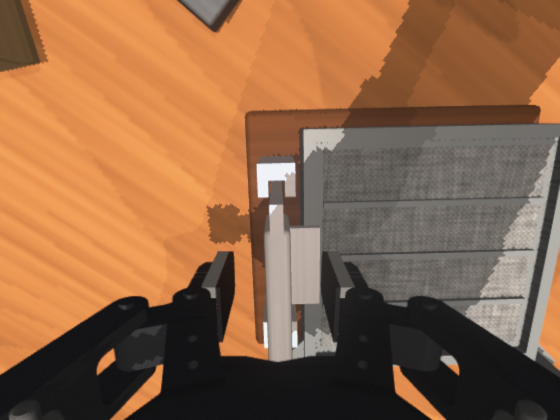

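View pics/s2.png

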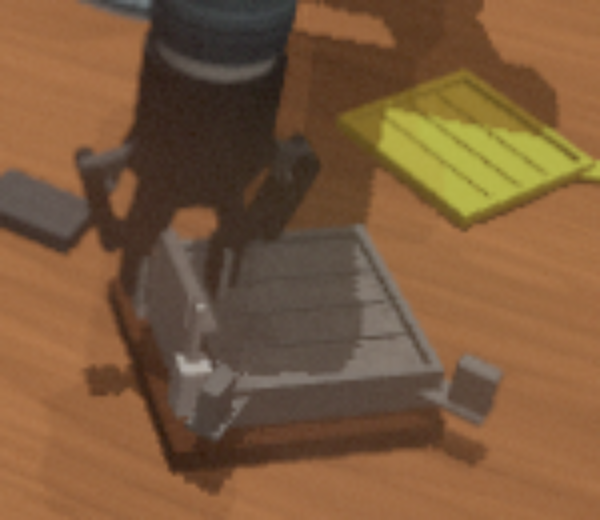

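The rail stands midway between the fingers, and the lip is below the right one. I trim the turn by -1.4° and close.

>>> arm_command([
  [[0.0005, 0.0005, 0], [0, -1.4, 0], 0.03],
  [[0, 0, 0], [0, 0, 0], 0.02],
  [[0, 0, 0], [0, 0, 0], 0.012],
  [[0, 0, 0], [0, 0, 0], 0.004],
  [[0, 0, 0], [0, 0, 0], 0.004],
  [[0, 0, 0], [0, 0, 0], 0.004],
])

```text
clock: 3.65
tool_pos: [0.4824, 0.1836, 0.0674]
tool_rot: [0.671, -0.671, -0.223, 0.223]
wrist_force: [0.1, 0.4, 5.6]
gripper_width: 0.009
```

>>> arm_command([
  [[0, -0.003, 0], [0, 0, 0], 0.004],
  [[0, -0.008, 0], [0, 0, 0], 0.004],
  [[0, -0.01, 0], [0, 0, 0], 0.004],
  [[0, -0.01, 0], [0, 0, 0], 0.004],
  [[0, -0.015, 0], [0, 0, 0], 0.004],
  [[0, -0.02, 0], [0, 0, 0], 0.004],
  [[0, -0.02, 0], [0, 0, 0], 0.004],
  [[0, -0.02, 0], [0, 0, 0], 0.004],
  [[0, -0.01, 0], [0, 0, 0], 0.004],
  [[0, 0, 0], [0, 0, 0], 0.004],
])

```text
clock: 4.65
tool_pos: [0.4834, 0.1837, 0.1848]
tool_rot: [-0.671, 0.671, 0.224, -0.222]
wrist_force: [0.6, -0.4, -0.8]
gripper_width: 0.0091
```

```bash
python3 - <<'E'
from h import *
delta([.4473,-.0425,.16],target(135.5))
cv2.imwrite("pics/w3.png",camera("wrist"));cv2.imwrite("pics/s3.png",cv2.resize(camera("scene")[150:310,230:460],None,fx=3,fy=3))
E
```

```text
t 4.65 p [0.4834 0.1837 0.1848] turn(tool) [ 0.1  -8.74  0.2 ] shift now axes mm [-164.3   24.4 -159.6] shift after-turn axes mm [-186.6   24.8 -132.8] w 0.0091 F [ 0.6 -0.4 -0.8]
```

View pics/w3.png

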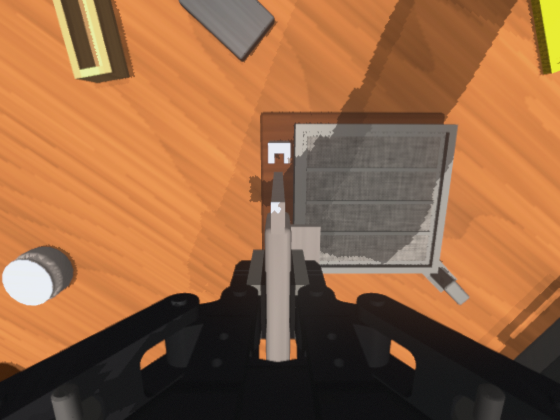

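View pics/s3.png

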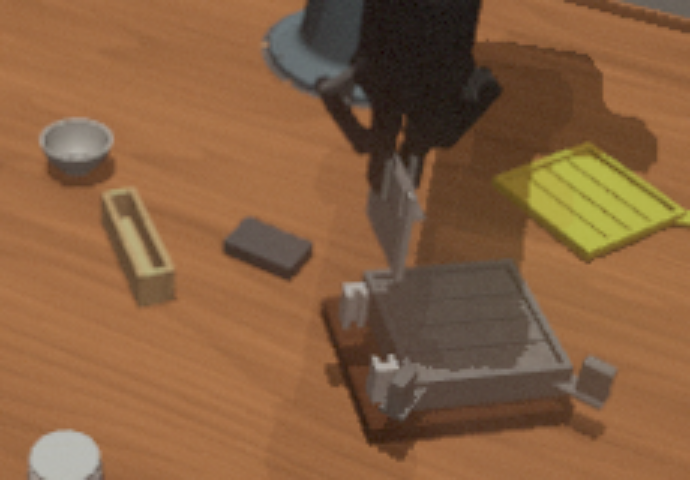

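Keeper is clear of the posts and the tray is unmoved in view (posts empty, tray at (375,195)). Carrying it over the rack.

>>> arm_command([
  [[-0.0274, 0.003, -0.0266], [0, -1.4, 0], 0.004],
  [[-0.0274, 0.003, -0.0266], [0, -1.4, 0], 0.004],
  [[-0.0274, 0.003, -0.0266], [0, -1.4, 0], 0.004],
  [[-0.0274, 0.003, -0.0266], [0, -1.4, 0], 0.004],
  [[-0.0274, 0.003, -0.0266], [0, -1.4, 0], 0.004],
  [[-0.0274, 0.003, -0.0266], [0, -1.4, 0], 0.004],
  [[0, 0, 0], [0, 0, 0], 0.004],
])

```text
clock: 5.45
tool_pos: [0.4585, -0.048, 0.1632]
tool_rot: [0.654, -0.654, -0.269, 0.271]
wrist_force: [-0.4, -0.1, -0.6]
gripper_width: 0.0089
```

```bash
python3 - <<'E'
from h import *
delta([.4473,-.0425,.12],target(135.5))
m=camera_model("wrist"); np.save("w4.npy",m,allow_pickle=True)
cv2.imwrite("pics/w4.png",camera("wrist"))
E
```

```text
t 5.45 p [ 0.4585 -0.048   0.1632] turn(tool) [-0.07 -0.67 -0.15] shift now axes mm [-4.  43.2 11.8] shift after-turn axes mm [-3.9 43.2 11.9] w 0.0089 F [-0.4 -0.1 -0.6]
```

View pics/w4.png

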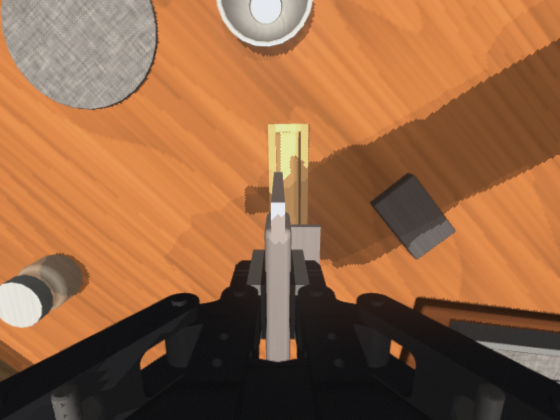

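Rack's near end is visible at columns 268-308, row 124. I check its axis by casting rays.

```bash
python3 - <<'E'
from h import *
m=np.load("w4.npy",allow_pickle=True).item()
cv2.imwrite("pics/w4c.png",cv2.resize(cv2.imread("pics/w4.png")[110:240,240:340],None,fx=5,fy=5,interpolation=cv2.INTER_CUBIC))
R=[.4473,-.0425]
for sx,sy in((-1,-1),(1,-1),(-1,1),(1,1)):
  a=np.radians(135.5);z=np.array([np.cos(a),np.sin(a)]);l=np.array([np.sin(a),-np.cos(a)])
  q=np.array(R)+sx*.016*z+sy*.061*l
  print(sx,sy,proj(m,[*q,.035]).round(1))
E
```

```text
-1 -1 [271.7 126.2]
1 -1 [312.2 125.7]
-1 1 [274.  268.5]
1 1 [310.1 268.1]
```

View pics/w4c.png

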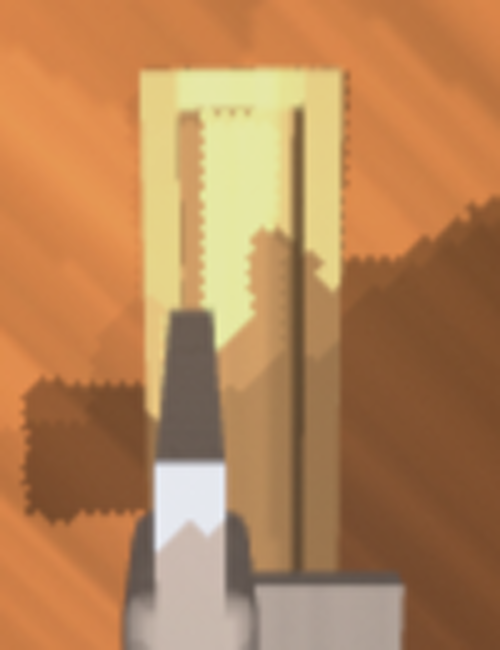

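Observed edges lie about 4 px (3 mm) left of the prediction, so the wrist view says to shift z by +8.7 mm, within the ±7.5 mm clearance. Aligning, then lowering.

>>> arm_command([
  [[-0.005, 0.02, 0.0087], [0, -0.6, 0], 0.004],
  [[0, 0.025, 0], [0, 0, 0], 0.004],
  [[0, 0.015, 0], [0, 0, 0], 0.004],
  [[0, 0, 0], [0, 0, 0], 0.004],
])

```text
clock: 5.9
tool_pos: [0.4473, -0.0401, 0.1022]
tool_rot: [0.653, -0.65, -0.274, 0.277]
wrist_force: [0.3, -0.2, -0.9]
gripper_width: 0.009
```

```bash
python3 - <<'E'
from h import *
delta([.4473,-.0425,.056],target(135.5))
cv2.imwrite("pics/w5.png",camera("wrist"));cv2.imwrite("pics/s5.png",cv2.resize(camera("scene")[170:280,220:340],None,fx=5,fy=5))
E
```

```text
t 5.9 p [ 0.4473 -0.0401  0.1022] turn(tool) [-0.32  0.34 -0.15] shift now axes mm [-1.6 46.2 -1.9] shift after-turn axes mm [-1.7 46.2 -1.7] w 0.009 F [ 0.3 -0.2 -0.9]
```

View pics/w5.png

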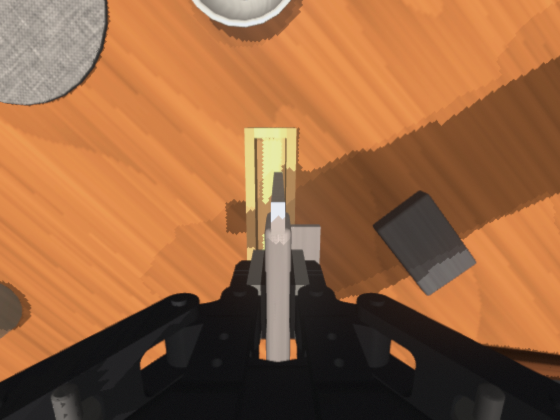

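View pics/s5.png

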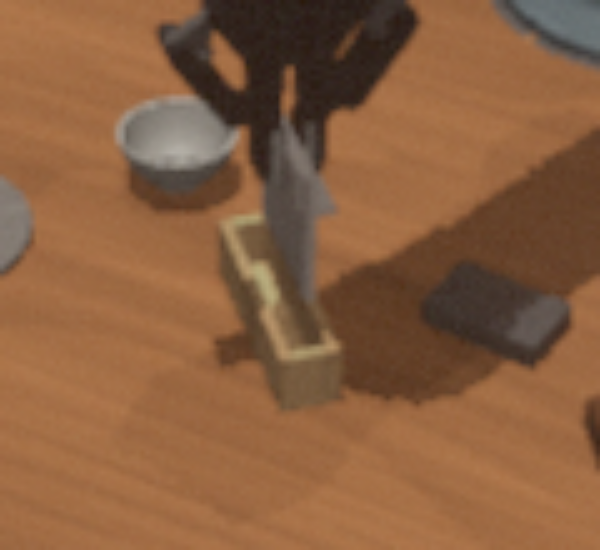

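Rack is centred at column 271 and the keeper at 278, so the keeper sits about 4.5 mm too far in +z (the earlier reading had lag). Correcting and letting it settle.

>>> arm_command([
  [[-0.002, 0.008, -0.0045], [0, 0.2, 0], 0.004],
  [[0, 0, 0], [0, 0, 0], 0.004],
  [[0, 0, 0], [0, 0, 0], 0.004],
])

```text
clock: 6.3
tool_pos: [0.4522, -0.0466, 0.097]
tool_rot: [-0.652, 0.652, 0.274, -0.273]
wrist_force: [-1.3, 0.0, -0.7]
gripper_width: 0.009
```

```bash
python3 - <<'E'
from h import *
delta([.4473,-.0425,.056],target(135.5))
cv2.imwrite("pics/w6.png",cv2.resize(camera("wrist")[100:260,200:360],None,fx=3.5,fy=3.5))
E
```

```text
t 6.3 p [ 0.4522 -0.0466  0.097 ] turn(tool) [0.02 0.04 0.02] shift now axes mm [-0.5 41.   6.4] shift after-turn axes mm [-0.5 41.   6.4] w 0.009 F [-1.3  0.  -0.7]
```

View pics/w6.png

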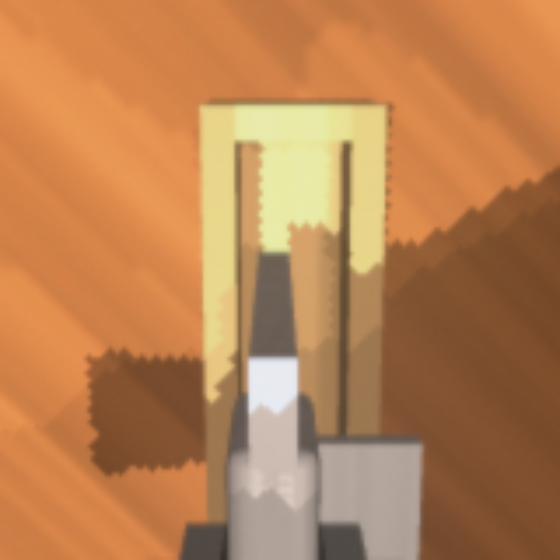

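Now the rack centre is about 3.5 mm to the right. The arm was evidently still settling, so I correct and wait longer.

>>> arm_command([
  [[0, 0, 0.0035], [0, 0, 0], 0.004],
  [[0, 0, 0], [0, 0, 0], 0.004],
  [[0, 0, 0], [0, 0, 0], 0.004],
  [[0, 0, 0], [0, 0, 0], 0.004],
])

```text
clock: 6.75
tool_pos: [0.4494, -0.044, 0.0969]
tool_rot: [-0.652, 0.652, 0.274, -0.274]
wrist_force: [-0.4, -0.5, -1.2]
gripper_width: 0.0089
```

```bash
python3 - <<'E'
from h import *
delta([.4473,-.0425,.056],target(135.5))
cv2.imwrite("pics/w7.png",cv2.resize(camera("wrist")[100:260,200:360],None,fx=3.5,fy=3.5))
delta([.4473,-.0425,.056],target(135.5))
E
```

```text
t 6.75 p [ 0.4494 -0.044   0.0969] turn(tool) [0.01 0.06 0.01] shift now axes mm [-0.4 40.9  2.5] shift after-turn axes mm [-0.4 40.9  2.5] w 0.0089 F [-0.4 -0.5 -1.2]
t 6.8 p [ 0.4494 -0.044   0.0969] turn(tool) [0.01 0.06 0.01] shift now axes mm [-0.4 40.9  2.6] shift after-turn axes mm [-0.4 40.9  2.6] w 0.009 F [-0.7  0.8 -1. ]
```

View pics/w7.png

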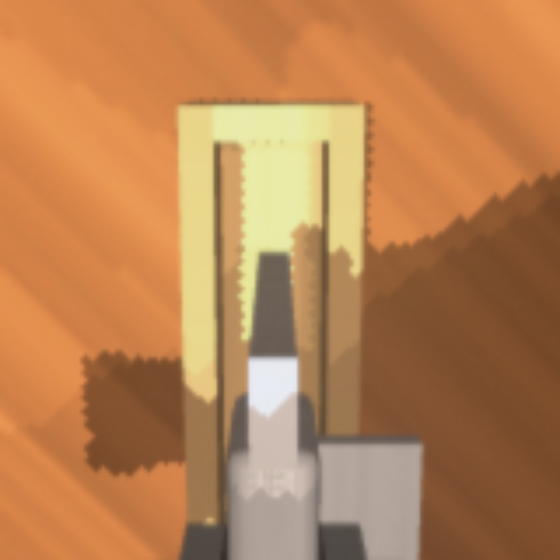

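Keeper (x≈273) is now centred on the rack slot (215-328, centre 272). Lowering 39 mm to a foot height of about 9 mm.

>>> arm_command([
  [[0, 0.01, 0], [0, 0, 0], 0.004],
  [[0, 0.01, 0], [0, 0, 0], 0.004],
  [[0, 0.01, 0], [0, 0, 0], 0.004],
  [[0, 0.008, 0], [0, 0, 0], 0.004],
  [[0, 0.003, 0], [0, 0, 0], 0.004],
  [[0, 0, 0], [0, 0, 0], 0.004],
  [[0, 0, 0], [0, 0, 0], 0.004],
])

```text
clock: 7.5
tool_pos: [0.4495, -0.044, 0.0559]
tool_rot: [-0.652, 0.652, 0.274, -0.274]
wrist_force: [0.7, -0.8, -0.7]
gripper_width: 0.0093
```

```bash
python3 - <<'E'
from h import *
delta([.4473,-.0425,.056],target(135.5))
cv2.imwrite("pics/w8.png",camera("wrist"));cv2.imwrite("pics/s8.png",cv2.resize(camera("scene")[170:280,220:340],None,fx=5,fy=5))
E
```

```text
t 7.5 p [ 0.4495 -0.044   0.0559] turn(tool) [0.01 0.06 0.01] shift now axes mm [-0.5 -0.1  2.7] shift after-turn axes mm [-0.5 -0.1  2.7] w 0.0093 F [ 0.7 -0.8 -0.7]
```

View pics/s8.png

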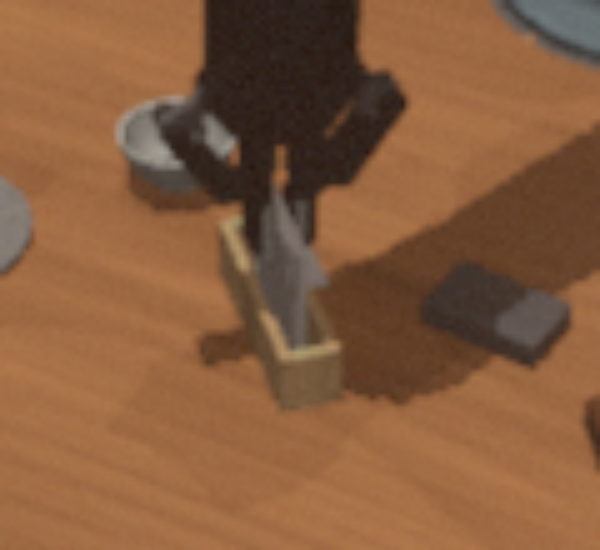

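Keeper is inside the rack. Down 2 mm more, release, rise.

>>> arm_command([
  [[0, 0.002, 0], [0, 0, 0], 0.004],
  [[0, 0, 0], [0, 0, 0], 0.015],
  [[0, 0, 0], [0, 0, 0], 0.03],
  [[0, 0, 0], [0, 0, 0], 0.045],
  [[0, 0, 0], [0, 0, 0], 0.045],
  [[0, -0.02, 0], [0, 0, 0], 0.045],
  [[0, -0.035, 0], [0, 0, 0], 0.05],
  [[0, -0.04, 0], [0, 0, 0], 0.06],
  [[0, -0.04, 0], [0, 0, 0], 0.06],
  [[0, 0, 0], [0, 0, 0], 0.06],
])

```text
clock: 8.6
tool_pos: [0.4532, -0.0449, 0.1942]
tool_rot: [-0.65, 0.654, 0.277, -0.271]
wrist_force: [0.8, 0.4, -0.2]
gripper_width: 0.0602
```

```bash
python3 - <<'E'
from h import *
print(state()[0]["qpos"].round(3))
C=np.array([.4356,.2459]); a=np.radians(-53.3+45); L=C+.110*np.array([np.cos(a),np.sin(a)]);print("lug",L)
for y in(-98.3,81.7): delta([*L,.19],target(y))
cv2.imwrite("pics/w9.png",camera("wrist"));cv2.imwrite("pics/s9.png",cv2.resize(camera("scene")[170:280,220:340],None,fx=5,fy=5))
E
```

```text
[-0.238  0.144 -0.327  1.089  0.    -1.034]
lug [0.54444784 0.23002082]
t 8.6 p [ 0.4532 -0.0449  0.1942] turn(tool) [   0.62 -126.14   -0.39] shift now axes mm [260.2   4.5 127.4] shift after-turn axes mm [ -50.6    4.2 -285.2] w 0.0602 F [ 0.8  0.4 -0.2]
t 8.6 p [ 0.4532 -0.0449  0.1942] turn(tool) [ 0.32 53.86  0.52] shift now axes mm [260.2   4.5 127.4] shift after-turn axes mm [ 50.6   4.2 285.2] w 0.0602 F [ 0.8  0.4 -0.2]
```

View pics/s9.png

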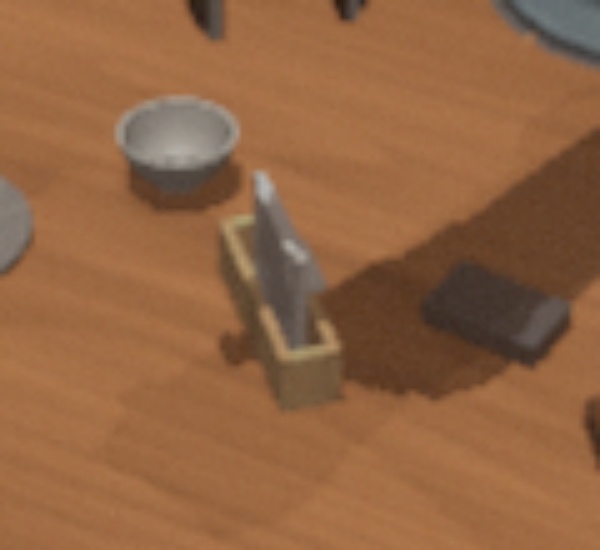

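View pics/w9.png

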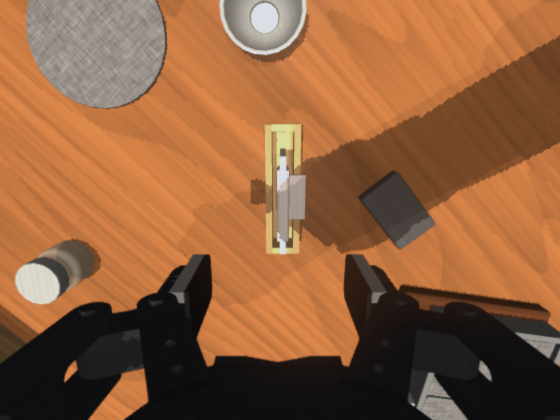

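Keeper stands upright, centred in the rack. Now to the lug, estimated at (.5444,.2300).

>>> arm_command([
  [[0.0325, 0, 0.0159], [0, 0, 0], 0.06],
  [[0.0325, 0, 0.0159], [0, 0, 0], 0.06],
  [[0.0325, 0, 0.0159], [0, 0, 0], 0.06],
  [[0.0325, 0, 0.0159], [0, 0, 0], 0.06],
  [[0.0325, 0, 0.0159], [0, 0, 0], 0.06],
  [[0.0325, 0, 0.0159], [0, 0, 0], 0.06],
  [[0.0325, 0, 0.0159], [0, 0, 0], 0.06],
  [[0.0325, 0, 0.0159], [0, 0, 0], 0.06],
])

```text
clock: 9.5
tool_pos: [0.5396, 0.2318, 0.1864]
tool_rot: [0.652, -0.652, -0.272, 0.275]
wrist_force: [0.8, -0.1, 0.0]
gripper_width: 0.0602
```

>>> arm_command([
  [[0, 0, 0], [0, 6.7, 0], 0.06],
  [[0, 0, 0], [0, 6.7, 0], 0.06],
  [[0, 0, 0], [0, 6.7, 0], 0.06],
  [[0, 0, 0], [0, 6.7, 0], 0.06],
  [[0, 0, 0], [0, 6.7, 0], 0.06],
  [[0, 0, 0], [0, 6.7, 0], 0.06],
  [[0, 0, 0], [0, 6.7, 0], 0.06],
  [[0, 0, 0], [0, 6.7, 0], 0.06],
  [[0, 0, 0], [0, 0, 0], 0.06],
  [[0, 0, 0], [0, 0, 0], 0.06],
  [[0, 0, 0], [0, 0, 0], 0.06],
  [[0, 0, 0], [0, 0, 0], 0.06],
])

```text
clock: 10.7
tool_pos: [0.5404, 0.2306, 0.1885]
tool_rot: [-0.705, 0.705, -0.049, 0.049]
wrist_force: [0.7, 0.0, 0.2]
gripper_width: 0.06
```

```bash
python3 - <<'E'
from h import *
print(state()[0]["qpos"].round(3))
delta([.5444,.23,.05],target(81.7))
m=camera_model("wrist"); np.save("w10.npy",m,allow_pickle=True)
w=camera("wrist");cv2.imwrite("pics/w10.png",w)
E
```

```text
[0.295 0.417 0.03  1.184 0.    0.435]
t 10.7 p [0.5404 0.2306 0.1885] turn(tool) [ 0.01  0.31 -0.03] shift now axes mm [  4.1 138.4  -0. ] shift after-turn axes mm [  4.1 138.5  -0. ] w 0.06 F [0.7 0.  0.2]
```

View pics/w10.png

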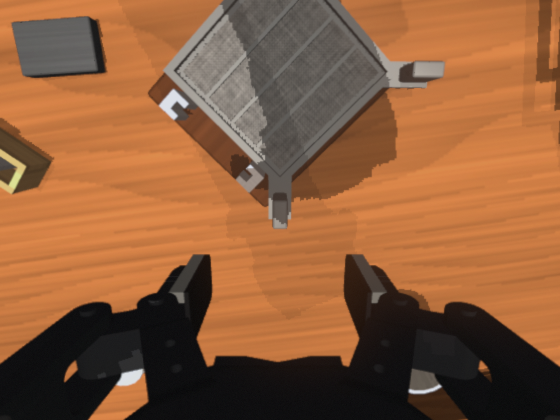

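Lug top is at (280,210) and the nearer post at (248,180). I measure both for clearance.

```bash
python3 - <<'E'
from h import *
w=cv2.imread("pics/w10.png"); cv2.imwrite("pics/w10c.png",cv2.resize(w[150:240,220:320],None,fx=6,fy=6,interpolation=cv2.INTER_CUBIC))
E
```

```text
(no output)
```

View pics/w10c.png

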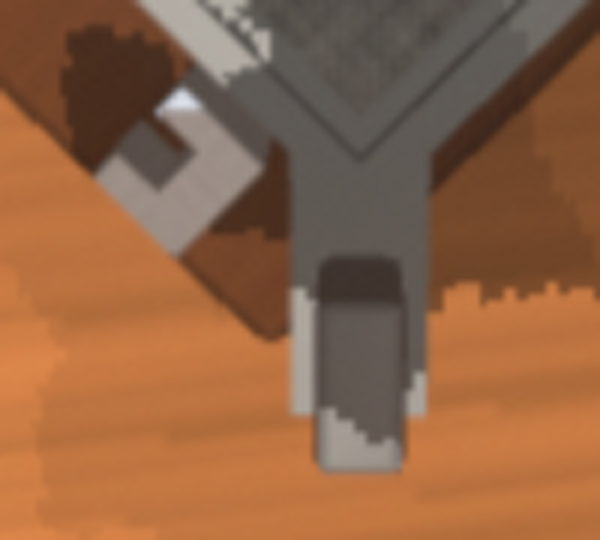

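```bash
python3 - <<'E'
from h import *
m=np.load("w10.npy",allow_pickle=True).item()
cr=lambda x,y:((x+.5)/6-.5+220,(y+.5)/6-.5+150)
a=np.radians(-53.3);ex=np.array([np.cos(a),np.sin(a)]);ey=np.array([-np.sin(a),np.cos(a)]);C=np.array([.4356,.2459])
def st(p): d=p[:2]-C; return (np.array([d@ex,d@ey])*1e3).round(1)
L=[on(m,*cr(x,y),.078) for x,y in((318,302),(405,302),(403,472),(320,472))]
print([np.linalg.norm(L[i]-L[i-1]).round(4) for i in range(4)],np.mean(L,0),st(np.mean(L,0)))
d=L[3]+L[2]-L[0]-L[1]; print("diag ang",np.degrees(np.arctan2(d[1],d[0])))
for z in(.055,.075):
  print(z,[st(on(m,*cr(x,y),z)) for x,y in((262,163),(178,253),(100,175))])
print("tongue",[st(on(m,*cr(x,y),.048)) for x,y in((290,415),(427,415))])
s,p,R=state(); print(p)
print("shift", R.inv().apply(np.r_[np.mean(L,0)[:2],.051]-p)*1e3)
E
```

```text
[np.float64(0.0232), np.float64(0.0113), np.float64(0.0232), np.float64(0.0111)] [0.54399234 0.23013795 0.078     ] [77.4 77.5]
diag ang -7.9012374103463205
0.055 [array([68.8, 49.2]), array([86.3, 49.9]), array([86.1, 34.5])]
0.075 [array([65.9, 47.5]), array([82.2, 48.2]), array([81.9, 33.9])]
tongue [array([93.6, 79.1]), array([79.2, 93.4])]
[0.54049439 0.23064609 0.18861049]
shift [ 3.56770295e+00  1.37609640e+02 -1.08066601e-02]
```

Post top is at 55 mm and clear of the fingers by about 5 mm; lug centre (.544,.230) agrees. Descending with opening 45 mm.

>>> arm_command([
  [[0.0045, 0.02, 0], [0, 0, 0], 0.05],
  [[0, 0.03, 0], [0, 0, 0], 0.045],
  [[0, 0.03, 0], [0, 0, 0], 0.04],
  [[0, 0.02, 0], [0, 0, 0], 0.036],
  [[0, 0, 0], [0, 0, 0], 0.036],
  [[0, 0, 0], [0, 0, 0], 0.036],
  [[0, 0, 0], [0, 0, 0], 0.036],
])

```text
clock: 11.45
tool_pos: [0.5463, 0.2304, 0.0905]
tool_rot: [0.706, -0.705, 0.049, -0.05]
wrist_force: [0.0, -1.0, 0.1]
gripper_width: 0.0362
```

```bash
python3 - <<'E'
from h import *
delta([.545,.23,.051],target(81.9))
cv2.imwrite("pics/w11.png",camera("wrist"))
E
```

```text
t 11.45 p [0.5463 0.2304 0.0905] turn(tool) [-0.07  0.07  0.15] shift now axes mm [-1.3 39.5 -0.7] shift after-turn axes mm [-1.2 39.5 -0.6] w 0.0362 F [ 0.  -1.   0.1]
```

View pics/w11.png

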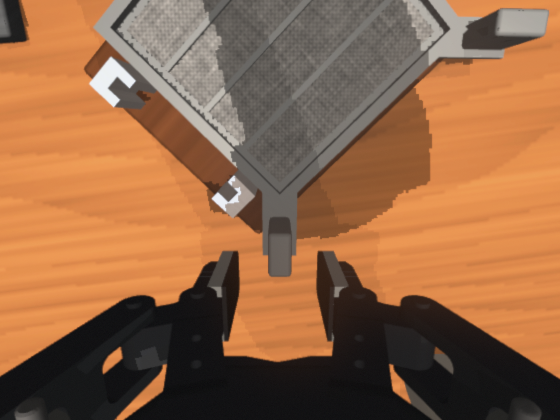

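The lug (280,255) is midway between the fingers (columns 238 and 318). Going down the last 39 mm and closing.

>>> arm_command([
  [[-0.001, 0.015, -0.0004], [0, 0, 0], 0.036],
  [[0, 0.015, 0], [0, 0, 0], 0.036],
  [[0, 0.008, 0], [0, 0, 0], 0.036],
  [[0, 0, 0], [0, 0, 0], 0.036],
  [[0, 0, 0], [0, 0, 0], 0.03],
  [[0, 0, 0], [0, 0, 0], 0.024],
  [[0, 0, 0], [0, 0, 0], 0.018],
  [[0, 0, 0], [0, 0, 0], 0.012],
  [[0, 0, 0], [0, 0, 0], 0.004],
  [[0, 0, 0], [0, 0, 0], 0.004],
  [[0, 0, 0], [0, 0, 0], 0.004],
])

```text
clock: 12.6
tool_pos: [0.5447, 0.2303, 0.0516]
tool_rot: [0.706, -0.705, 0.049, -0.05]
wrist_force: [-0.6, 1.7, 4.7]
gripper_width: 0.0108
```

```bash
python3 - <<'E'
from h import *
delta([.545,.23,.051],target(81.9))
s,p,R=state(); print(s["ft_torque"],s["qpos"].round(3))
cv2.imwrite("pics/w12.png",camera("wrist"))
# arc plan: pivot far corner at lug frame: p_far = C-.0919*diag , z .044
C=np.array([.4356,.2459]); a=np.radians(-8.2); D=np.array([np.cos(a),np.sin(a)])
F=np.r_[C-.0919*D,.044]
h=(p[:2]-F[:2])@D; v=p[2]-.044; print("h,v",h,v)
# tool frame at pitch th: x axis ~ diag dir? 
print("tool x",R.as_matrix()[:,0].round(3),"z",R.as_matrix()[:,2].round(3))
E
```

```text
t 12.6 p [0.5447 0.2303 0.0516] turn(tool) [-0.08  0.06  0.08] shift now axes mm [ 0.3  0.6 -0.3] shift after-turn axes mm [ 0.3  0.6 -0.3] w 0.0108 F [-0.6  1.7  4.7]
[ 0.24712618  0.08703666 -0.16027425] [ 0.292  0.519 -0.181  0.869  0.001  0.433]
h,v 0.20211189379082256 0.007638463456348658
tool x [ 0.99  -0.14   0.001] z [0.14  0.99  0.001]
```

View pics/w12.png

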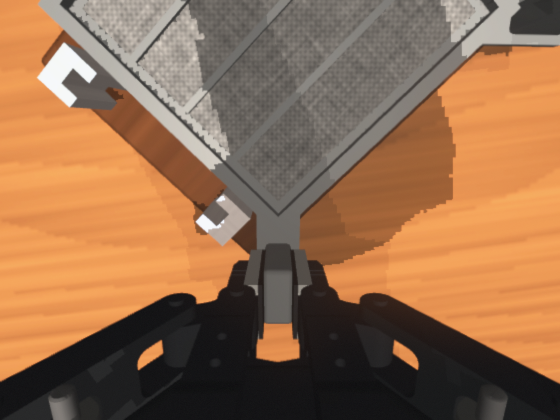

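Gripped at 10.8 mm. Peel: rotate about the far corner (202 mm away), each 2° row being shift (-0.4, -7.05, 0) mm and turn -2° about z. First 8°.

>>> arm_command([
  [[-0.0002, -0.0035, 0], [0, 0, -1], 0.004],
  [[-0.0002, -0.0035, 0], [0, 0, -1], 0.004],
  [[-0.0003, -0.0053, 0], [0, 0, -1.5], 0.004],
  [[-0.0003, -0.0053, 0], [0, 0, -1.5], 0.004],
  [[-0.0003, -0.0053, 0], [0, 0, -1.5], 0.004],
  [[-0.0003, -0.0053, 0], [0, 0, -1.5], 0.004],
  [[0, 0, 0], [0, 0, 0], 0.004],
  [[0, 0, 0], [0, 0, 0], 0.004],
])

```text
clock: 13.45
tool_pos: [0.5401, 0.2302, 0.0788]
tool_rot: [-0.7, 0.707, -0.0, 0.098]
wrist_force: [1.2, 0.9, -0.7]
gripper_width: 0.011
```

```bash
python3 - <<'E'
from h import *
delta([.545,.23,.051],target(81.9))
s,p,R=state(); print(s["ft_torque"],s["qpos"].round(3))
C=np.array([.4356,.2459]); a=np.radians(-8.2); D=np.array([np.cos(a),np.sin(a)])
print("pivot from tool",p+R.apply([-.202,.0076,0]),"want",np.r_[C-.0919*D,.044])
cv2.imwrite("pics/w13.png",camera("wrist"));cv2.imwrite("pics/s13.png",cv2.resize(camera("scene")[180:310,310:460],None,fx=4,fy=4))
E
```

```text
t 13.45 p [0.5401 0.2302 0.0788] turn(tool) [0.01 0.08 7.98] shift now axes mm [ 0.9 28.3  0.5] shift after-turn axes mm [ 4.9 27.8  0.5] w 0.011 F [ 1.2  0.9 -0.7]
[ 0.13950613 -0.24536165 -0.15090768] [ 0.328  0.396 -0.316  0.735 -0.063  0.464]
pivot from tool [0.34307491 0.25794038 0.04329212] want [0.34463956 0.2590076  0.044     ]
```

View pics/w13.png

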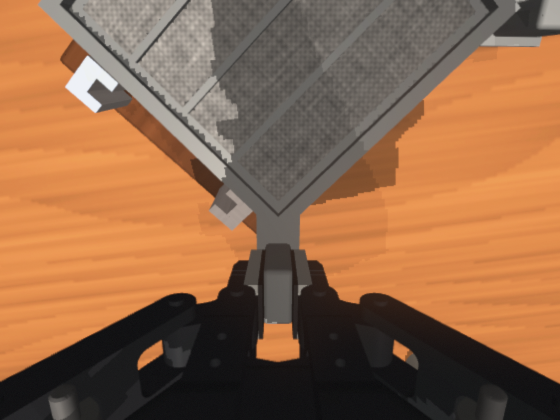

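View pics/s13.png

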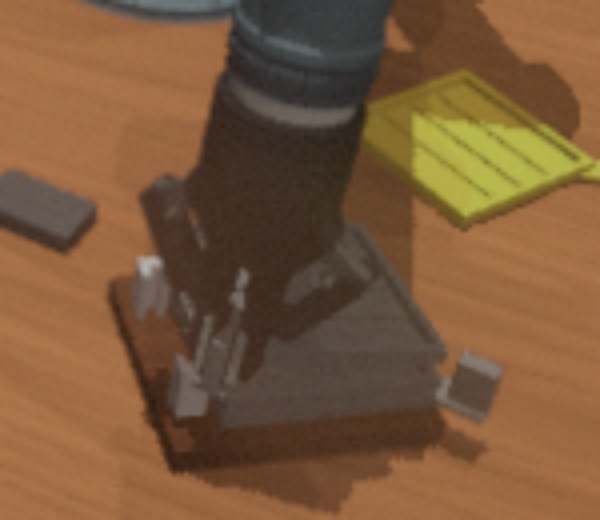

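The tray turns rigidly with the fingers and the lower lug at (475,385) is unmoved. Forces are small. Continuing the arc to 20°.

>>> arm_command([
  [[-0.0003, -0.0053, 0], [0, 0, -1.5], 0.004],
  [[-0.0003, -0.0053, 0], [0, 0, -1.5], 0.004],
  [[-0.0003, -0.0053, 0], [0, 0, -1.5], 0.004],
  [[-0.0003, -0.0053, 0], [0, 0, -1.5], 0.004],
  [[-0.0003, -0.0053, 0], [0, 0, -1.5], 0.004],
  [[-0.0003, -0.0053, 0], [0, 0, -1.5], 0.004],
  [[-0.0003, -0.0053, 0], [0, 0, -1.5], 0.004],
  [[-0.0003, -0.0053, 0], [0, 0, -1.5], 0.004],
  [[0, 0, 0], [0, 0, 0], 0.004],
  [[0, 0, 0], [0, 0, 0], 0.004],
])

```text
clock: 14.55
tool_pos: [0.5287, 0.232, 0.1196]
tool_rot: [-0.686, 0.703, 0.074, 0.171]
wrist_force: [0.8, -0.3, -2.0]
gripper_width: 0.0109
```

```bash
python3 - <<'E'
from h import *
delta([.545,.23,.051],target(81.9))
s,p,R=state(); print(s["ft_torque"],s["qpos"].round(3))
print("pivot from tool",p+R.apply([-.202,.0076,0]))
print("world-up 100mm in tool axes",R.inv().apply([0,0,.1]))
cv2.imwrite("pics/w14.png",camera("wrist"));cv2.imwrite("pics/s14.png",cv2.resize(camera("scene")[180:310,310:460],None,fx=4,fy=4))
E
```

```text
t 14.55 p [0.5287 0.232  0.1196] turn(tool) [-2.000e-02  7.000e-02  2.001e+01] shift now axes mm [-8.  70.1  0.3] shift after-turn axes mm [16.5 68.6  0.3] w 0.0109 F [ 0.8 -0.3 -2. ]
[0.00279719 0.29269689 0.02640822] [ 0.398  0.224 -0.507  0.537 -0.176  0.511]
pivot from tool [0.34329907 0.25815699 0.0433493 ]
world-up 100mm in tool axes [ 3.42196215e-02 -9.39628508e-02  1.31868637e-05]
```

View pics/w14.png

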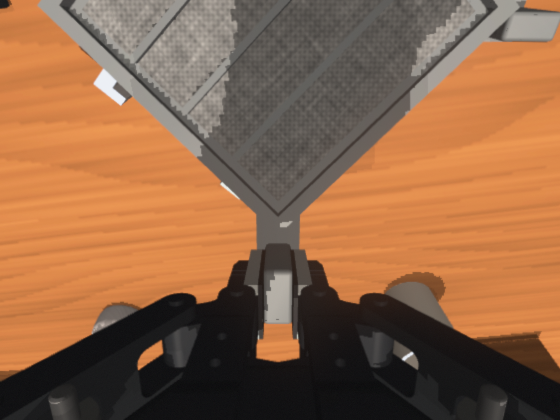

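View pics/s14.png

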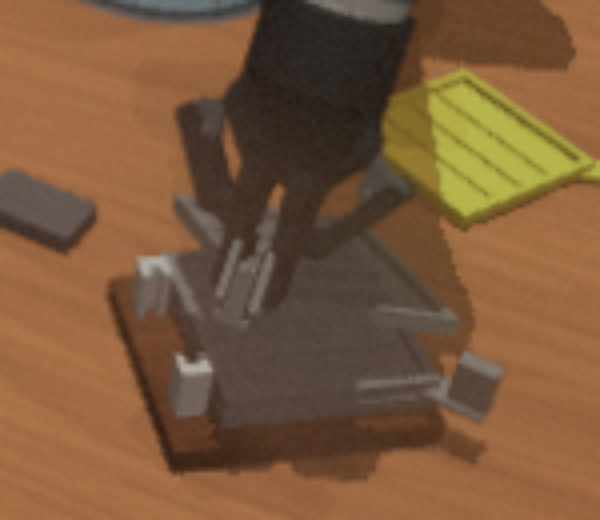

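The tray is at 20° and the tray beneath stays put. Cling point has opened more than 4 mm. Lifting straight up while keeping the tilt.

>>> arm_command([
  [[0.0017, -0.0047, 0], [0, 0, 0], 0.004],
  [[0.0034, -0.0094, 0], [0, 0, 0], 0.004],
  [[0.0034, -0.0094, 0], [0, 0, 0], 0.004],
  [[0.0034, -0.0094, 0], [0, 0, 0], 0.004],
  [[0.0034, -0.0094, 0], [0, 0, 0], 0.004],
  [[0, 0, 0], [0, 0, 0], 0.004],
])

```text
clock: 15.25
tool_pos: [0.5304, 0.2326, 0.1672]
tool_rot: [-0.686, 0.702, 0.075, 0.173]
wrist_force: [0.1, -0.9, -1.1]
gripper_width: 0.0106
```

```bash
python3 - <<'E'
from h import *
delta([.545,.23,.051],target(81.9))
cv2.imwrite("pics/w15.png",camera("wrist"));cv2.imwrite("pics/s15.png",cv2.resize(camera("scene")[160:310,310:460],None,fx=4,fy=4))
E
```

```text
t 15.25 p [0.5304 0.2326 0.1672] turn(tool) [-0.14  0.03 20.22] shift now axes mm [-26.3 114.1  -0.8] shift after-turn axes mm [ 14.8 116.2  -0.5] w 0.0106 F [ 0.1 -0.9 -1.1]
```

View pics/s15.png

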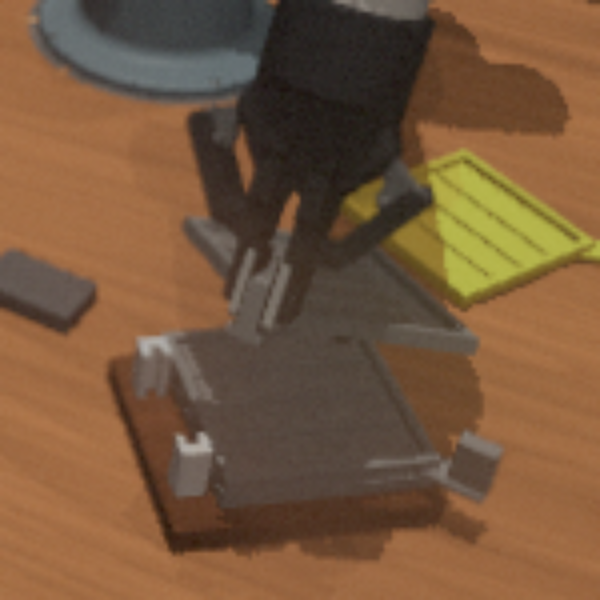

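Top tray is free and the lower tray is still seated, its lug unmoved at (475,465). Lift 50 mm more, then level.

>>> arm_command([
  [[0.0034, -0.0094, 0], [0, 0, 0], 0.004],
  [[0.0051, -0.0141, 0], [0, 0, 0], 0.004],
  [[0.0051, -0.0141, 0], [0, 0, 0], 0.004],
  [[0.0034, -0.0094, 0], [0, 0, 0], 0.004],
  [[0, 0, 0], [0, 0, 2], 0.004],
  [[0, 0, 0], [0, 0, 3.5], 0.004],
  [[0, 0, 0], [0, 0, 3.5], 0.004],
  [[0, 0, 0], [0, 0, 3.5], 0.004],
  [[0, 0, 0], [0, 0, 3.5], 0.004],
  [[0, 0, 0], [0, 0, 3], 0.004],
  [[0, 0, 0], [0, 0, 1], 0.004],
  [[0, 0, 0], [0, 0, 0], 0.004],
])

```text
clock: 16.55
tool_pos: [0.5293, 0.2318, 0.214]
tool_rot: [-0.705, 0.705, -0.05, 0.05]
wrist_force: [-0.4, -0.5, -0.6]
gripper_width: 0.0111
```

```bash
python3 - <<'E'
from h import *
P=np.array([.4711,-.2638]); a=np.radians(-8.2)
T=np.r_[P+.1095*np.array([np.cos(a),np.sin(a)]),.167]; print(T)
delta(T,target(81.8))
cv2.imwrite("pics/w16.png",camera("wrist"));cv2.imwrite("pics/s16.png",camera("scene"))
E
```

```text
[ 0.5794805  -0.27941787  0.167     ]
t 16.55 p [0.5293 0.2318 0.214 ] turn(tool) [ 0.02  0.13 -0.01] shift now axes mm [ 121.5   47.2 -499.1] shift after-turn axes mm [ 122.6   47.  -498.8] w 0.0111 F [-0.4 -0.5 -0.6]
```

View pics/s16.png

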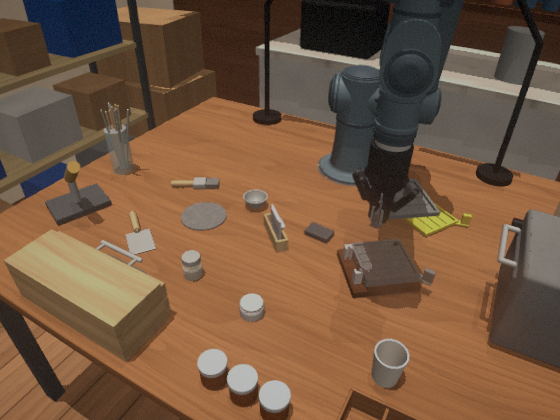

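The tray is held level, with keeper (278,215) in the rack and the lower tray in place. Translating to the pad.

>>> arm_command([
  [[0.0035, 0, -0.0145], [0, 0, 0], 0.004],
  [[0.006, 0, -0.0246], [0, 0, 0], 0.004],
  [[0.0085, 0, -0.035], [0, 0, 0], 0.004],
  [[0.0085, 0, -0.035], [0, 0, 0], 0.004],
  [[0.0085, 0, -0.035], [0, 0, 0], 0.004],
  [[0.0085, 0, -0.035], [0, 0, 0], 0.004],
  [[0.0085, 0, -0.035], [0, 0, 0], 0.004],
  [[0.0085, 0, -0.035], [0, 0, 0], 0.004],
  [[0.0085, 0, -0.035], [0, 0, 0], 0.004],
  [[0.0085, 0, -0.035], [0, 0, 0], 0.004],
  [[0.0085, 0, -0.035], [0, 0, 0], 0.004],
  [[0.0085, 0, -0.035], [0, 0, 0], 0.004],
])

```text
clock: 17.85
tool_pos: [0.567, -0.1684, 0.2149]
tool_rot: [-0.705, 0.706, -0.049, 0.05]
wrist_force: [1.1, -0.2, -1.1]
gripper_width: 0.0109
```

>>> arm_command([
  [[0.0085, 0.01, -0.035], [0, 0, 0], 0.004],
  [[0.0085, 0.01, -0.035], [0, 0, 0], 0.004],
  [[0.006, 0.012, -0.0246], [0, 0, 0], 0.004],
  [[0.003, 0.01, -0.013], [0, 0, 0], 0.004],
  [[0, 0.005, 0], [0, 0, 0], 0.004],
  [[0, 0, 0], [0, 0, 0], 0.004],
  [[0, 0, 0], [0, 0, 0], 0.004],
  [[0, 0, 0], [0, 0, 0], 0.004],
])

```text
clock: 18.65
tool_pos: [0.5789, -0.2755, 0.1684]
tool_rot: [-0.705, 0.705, -0.049, 0.049]
wrist_force: [-0.2, 0.3, -1.5]
gripper_width: 0.011
```

```bash
python3 - <<'E'
from h import *
delta([.5795,-.2794,.167],target(81.8))
cv2.imwrite("pics/w17.png",camera("wrist"));cv2.imwrite("pics/s17.png",camera("scene"));cv2.imwrite("pics/t17.png",camera("top"))
E
```

```text
t 18.65 p [ 0.5789 -0.2755  0.1684] turn(tool) [0.01 0.26 0.06] shift now axes mm [ 1.1  1.4 -3.8] shift after-turn axes mm [ 1.1  1.4 -3.7] w 0.011 F [-0.2  0.3 -1.5]
```

View pics/s17.png

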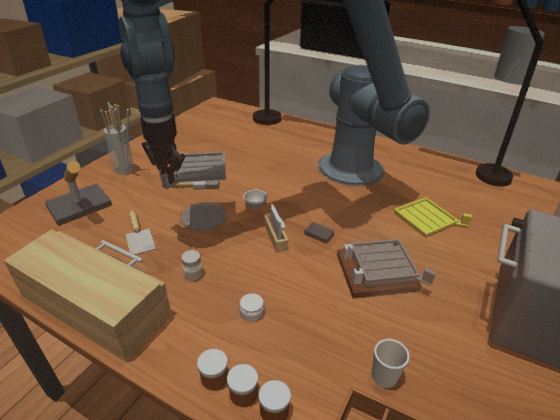

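View pics/t17.png

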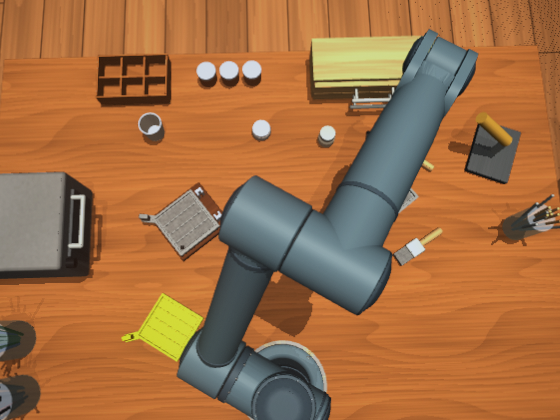

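View pics/w17.png

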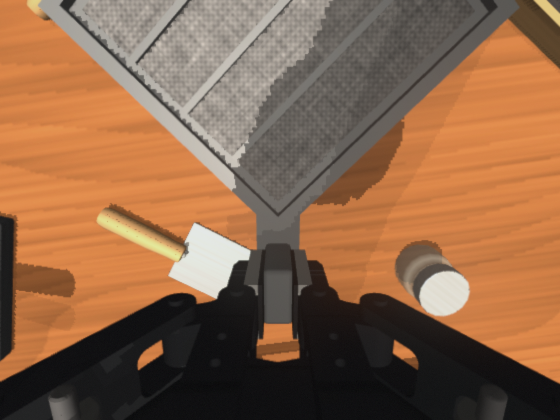

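The tray sits level over the pad, the lower tray and its lug (428,277) are where they were, and the keeper is in the rack. A small nudge, settle, and a final numeric check.

>>> arm_command([
  [[0.001, 0.001, -0.0035], [0, 0, 0], 0.004],
  [[0, 0, 0], [0, 0, 0], 0.004],
  [[0, 0, 0], [0, 0, 0], 0.004],
  [[0, 0, 0], [0, 0, 0], 0.004],
  [[0, 0, 0], [0, 0, 0], 0.004],
  [[0, 0, 0], [0, 0, 0], 0.004],
])

```text
clock: 19.4
tool_pos: [0.579, -0.2804, 0.1664]
tool_rot: [0.705, -0.705, 0.05, -0.05]
wrist_force: [0.3, -0.5, -0.8]
gripper_width: 0.011
```

```bash
python3 - <<'E'
from h import *
delta([.5795,-.2794,.167],target(81.8))
s=camera("scene"); m=camera_model("scene")
st,p,R=state()
a=np.radians(-8.2-45-0); c=p[:2]-.1095*np.array([np.cos(np.radians(-8.2)),np.sin(np.radians(-8.2))]); print("centre",c,"speed",abs(st["qvel"]).max())
for sx,sy in((1,1),(1,-1),(-1,-1),(-1,1)):
  q=c+.065*(sx*np.array([np.cos(a),np.sin(a)])+sy*np.array([-np.sin(a),np.cos(a)]))
  u=proj(m,[*q,p[2]-.0116+.014]); print(sx,sy,u.round(0)); cv2.circle(s,tuple(u.round().astype(int).tolist()),2,(0,0,255),-1)
cv2.imwrite("pics/s18.png",cv2.resize(s[130:290,130:290],None,fx=3.5,fy=3.5))
d=cv2.absdiff(cv2.imread("pics/s17.png"),cv2.imread("pics/scene0.png")) 
A=cv2.cvtColor(cv2.imread("pics/scene0.png")[262:292,415:440],cv2.COLOR_BGR2GRAY);B=cv2.cvtColor(cv2.imread("pics/s17.png")[262:292,415:440],cv2.COLOR_BGR2GRAY)
print("next lug shift px",cv2.phaseCorrelate(A.astype(np.float32),B.astype(np.float32)))
E
```

```text
t 19.4 p [ 0.579  -0.2804  0.1664] turn(tool) [-0.01  0.15  0.  ] shift now axes mm [ 0.4 -0.6  1. ] shift after-turn axes mm [ 0.3 -0.6  1. ] w 0.011 F [ 0.3 -0.5 -0.8]
centre [ 0.47063087 -0.2647574 ] speed 0.0012387141387457524
1 1 [171. 179.]
1 -1 [175. 154.]
-1 -1 [223. 151.]
-1 1 [224. 176.]
next lug shift px ((0.4009451249640801, -0.014128469601148552), 0.9488861951828003)
```

View pics/s18.png

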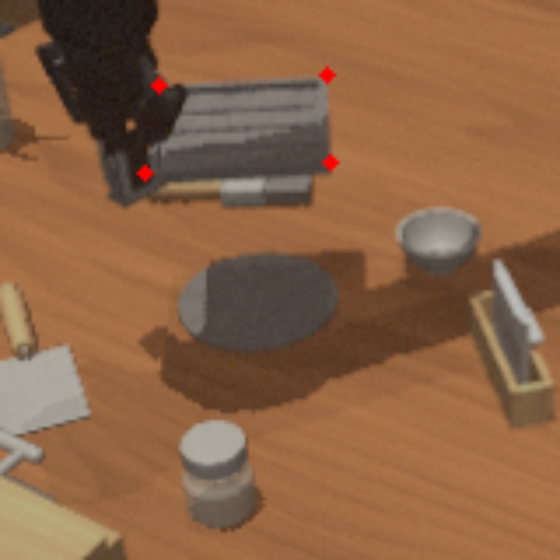

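Predicted tray corners match the picture within about 2 px, so it is level and over the pad. Handing in.

```bash
python3 -c "
from plant import *
print(close_job())"
```

```text
the job is handed in; nothing more can be done
None
```

I handed the job in at about 19.5 s; `close_job()` gives no verdict.

- **Keeper:** I drew it straight up by its rail and released it in the rack. The pictures show it upright and centred there. My first alignments over the rack were 4–5 mm off because the arm was still settling; I corrected this before lowering.
- **Top tray:** I gripped it by its lug and turned it up about the far corner, stopping at 8° and 20°. That corner stayed seated, to about 1 mm by the tool pose. I then lifted the tray off, levelled it and carried it to the pad.

Last checks:
- **Tray position:** its centre is about 1 mm from the pad's centre by the tool pose, and its underside is about 155 mm above the bench. The grip is at 11 mm and the arm is still.
- **Tray level:** its corners in the scene picture match the predicted ones within about 2 px. The far edge shows possibly a few mm of sag, about 0.03 rad.
- **Tray beneath:** its lug moved 0.4 px or less in the scene view.
- **Bystanders:** none looked moved in the pictures; I did not measure them.
- **Disagreement:** the top and wrist cameras differed by about 3 mm on the rack's place. I followed the wrist view, and the keeper fitted.

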